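Run a tile trolley down the gravity rail

TASK

Pick up the tile trolley and hang it over the upper end of the sloping rail, above the sprung roller catch: the bar's height is not known exactly, so lower it gently until you feel the bar take the wheels and pause there for a second, still holding it, leaning on the bar with only a few newtons. Keeping it on the bar, push it down the slope past the catch, let go there and make sure it rolls by itself down to the end stop and rests against it. Never press hard on the rail, with the trolley (stay under 20 newtons) or with the hand, do not tip the trolley, and leave the bowl, the cup and the loose tile where they are.

Things in the scene. Friction and masses are not known exactly. Their poses are not given: they have to be found in the camera images.
- stand: Fixed gravity rail: plywood base 340x90x8 mm, an upright at each end (x = -155 and 155 mm), between them a round steel bar, 14 mm diameter, over y = 0. Origin under the base's centre, on the worktop; z up, x horizontal, the way the bar runs downhill (8 degrees), y left of it. The bar gives 0.2 mm per newton (rubber bushes). The uprights' tops are about 40 mm above its nominal line.
- rail_load (a point): Where to set the trolley down: nominal bar axis at stand x = -87 mm, z = 117 mm; put trolley_seat here, 18 mm either way along the bar will do. The bar is really clamped anywhere from 20 mm below to 20 mm above nominal, all along alike; this point is fixed to the base and does not show it: find it by touch. Axes as the stand.
- rail_catch (a point): Nominal bar axis beside the catch (stand x = -53 mm, z = 112 mm; moves with the bar's unknown height). Catch: a sprung roller, 18 mm diameter, centre 35 mm to +y and 16 mm above the axis, on an arm at y = 62 mm from the upper upright. It stops the trolley's side rib from 10 mm before to 10 mm after this point; about 5 N along the bar pushes it through.
- rail_stop (a point): Nominal bar axis (stand x = 92 mm, z = 92 mm, true height as unknown as at rail_load) where trolley_seat comes to rest when the trolley touches the end stop, a black rubber buffer 40 mm in diameter on the bar. From past the catch it rolls here by itself, in about 1 s.
- trolley_grip (a point): Centre of the wooden grip block (30 along x, 12 across y, 50 mm high) on top of the trolley: hold it here, 112 mm above the underside. Trolley: 60 x 59 x 134 mm, about 0.35 kg, starting upright on the worktop; two side plates, 38 mm apart inside, open below, straddle the bar. x along the trolley, y across, z up. Both ends are alike: either way round will do.
- trolley_seat (a point): Trolley's point that lies on the bar's axis when it rides there: 62 mm below trolley_grip, 50 mm above the underside; same axes. Two grooved wheels, 20 mm before and behind, meet the bar 7 mm above and centre themselves on it. A 9 mm upright rib on each side plate stands out to 29.5 mm, for the catch. Riding, the trolley leans 8 degrees, its x along the bar.
- bowl_mid (a point): Bystander: small glazed bowl, 68 mm in diameter, 47 mm high; centre, half-way up.
- cup_mid (a point): Bystander: small bisque cup, 66 mm in diameter, 74 mm high; centre, half-way up.
- tile_mid (a point): Bystander: loose glaze test tile 55 x 42 x 7 mm lying flat; centre, half-way up.
Not all that is in view belongs to the job. Leave any yellow look-alike of the part that bears trolley_grip alone.

How it is judged:
On the way, in this order (a step that is already met when the one before it is completed fails the run):
1. The trolley is held and lifted clear of the worktop (height (world z) of trolley_grip above 0.15 m and contact force between the fingers and trolley above 0.5 N), for 0.1 s.
2. Still held, the trolley rests on the bar above the catch (trolley_seat 67 to 120 mm uphill of the stand's middle), leaning on it with 1 to 10 N for 0.5 s (x of trolley_seat in the frame of stand between -0.12 and -0.067 m and y of trolley_seat in the frame of stand between -0.01 and 0.01 m and z of trolley_seat in the frame of stand between 0.085 and 0.15 m and contact force between trolley and stand between 1 and 10 N and contact force between the fingers and trolley above 0.5 N), for 0.5 s.
3. The trolley is past the catch, on the bar and let go, before it reaches the stop (x of trolley_seat in the frame of stand between -0.046 and 0.078 m and y of trolley_seat in the frame of stand between -0.01 and 0.01 m and z of trolley_seat in the frame of stand between 0.068 and 0.136 m and contact force between trolley and stand above 0.3 N and contact force between the fingers and trolley below 0.05 N), for 0.04 s.
At the end, for the whole second after the job is handed in: The trolley hangs on the bar within about 7 mm of its rest against the end stop (trolley_seat 85 to 100 mm downhill of the stand's middle, within 10 mm sideways), leaning less than 0.35 rad, at rest and released (x of trolley_seat in the frame of stand between 0.085 and 0.1 m and y of trolley_seat in the frame of stand between -0.01 and 0.01 m and z of trolley_seat in the frame of stand between 0.066 and 0.118 m and contact force between trolley and stand above 1 N and angle between trolley_seat's own z axis and vertical below 0.35 rad and linear speed of trolley below 0.02 m/s and contact force between the fingers and trolley below 0.05 N); the robot touches nothing.
It fails at once if The trolley presses on the rail with more than 20 N while it is held (contact force between trolley and stand above 20 N and contact force between the fingers and trolley above 0.5 N).
It fails at once if The trolley is tipped by more than 0.6 rad (angle between trolley_seat's own z axis and vertical above 0.6 rad).
It fails at once if The hand pushes the stand with more than 15 N (contact force between any of the fingers, the arm and stand above 15 N).
It fails at once if The bowl, the cup or the loose tile is moved by more than 20 mm (distance of any of bowl_mid, cup_mid, tile_mid from where it was at the start of the episode above 0.02 m).
It also fails if it takes over 59 s, if anything falls off the work surface, if the arm or the gripper's body presses on something with over 40 N, if the wrist force passes 120 N, or if a joint passes its speed limit or range.

ROBOT

A 6-joint arm with a two-finger parallel gripper is mounted at the origin on the work surface; the furniture and walls round the work are solid. World frame = base frame: x ahead of the robot, y to its left, z up, the work surface at z = 0. Lengths are in m, angles in rad, forces in N, time in s.
With the tool pointing down it reaches from about 0.35 to 0.775 m from the base axis. Payload 7.3 kg.
Tool frame: the origin (TCP) lies at the very end of the fingers, on their centre line; the grasp point (between the pads) lies grip_point_offset behind it (grip_point_offset is the distance from the TCP to the grasp point, in m); z points along the fingers, y is the direction in which the jaws open and shut (so a half turn about z gives the same grasp; the last joint's range is limited). The gripper opens to 92 mm and grips with 3 to 60 N. Pads are 19 mm wide; open, the fingers measure 130 mm over their backs; the gripper's body (75 mm by 190 mm) begins 47 mm behind the grasp point.
Start: joints at [0.971, 0.342, 1.524, -0, 1.275, -0.146], TCP at [0.23, 0.472, 0.227] pointing down, gripper open.
Joint ranges: [-2.53, 2.53], [-0.77, 2.02], [0.04, 2.7], [-1, 4.14], [0.28, 2.66], [-3.11, 3.11]. Speed limits (rad/s): [2.57, 2.57, 3.14, 3.14, 3.14, 3.14].

INTERFACE

Orientations are given as [roll, pitch, yaw] about the fixed x, y, z axes, in that order (R = Rz(yaw) Ry(pitch) Rx(roll)).
In Python, from cell import * gives the robot as it stands.
- The arm moves only by the shell command python3 -m inch 'ROWS' [OPENING] [FORCE]. ROWS is JSON, a list that holds one entry, the list of rows, each a list of 4 numbers: the shift along the tool's x, y, z in mm, then the turn about the tool's z in rad. In form: [[[x, y, z, roll], ...]]. A call has 1 to 10 rows; each row shifts and turns the commanded pose from where the row before left it, along the tool's axes as they then stand; what a row does not reach is not made up. A row lasts 1/8 s, in which the tool goes at most 62.5 mm and 10.7 degrees, less where a joint would pass 70% of its speed; a pose out of reach is approached as far as the arm can. A call with a gripper value outside its range is refused whole. OPENING is the closure, from -1 (fully open) to 1 (shut), set as the call begins (- or left out, the last holds). The fingers move at their own pace and stop on an object; FORCE is the grip in N (left out, the last holds). Time passes only in rows, so rows that do not move let the fingers close. It gives the time, the measured TCP pose, the force and the opening at its end, in the units of the state.
- observe(): the state, without advancing time (a new reading comes with each control period).
- read_camera(name): name is "scene" or "top" or "wrist"; returns a dict with "img" (384x512x3 uint8, blue, green, red), "fx", "fy", "cx", "cy" (pixels), "eye" and "rotation" of the camera in the world; the wrist camera has in their place "T_tool_cam" (4x4, takes a point from camera to tool coordinates, whose origin is the TCP and whose axes are the flange's). Camera axes: x right, y down, z forward; pixel columns grow to the right and rows downward; lengths in m; the calibration is good to about 2 mm. A picture is of the moment at which its call begins: read the wrist's pose just before it. There is no depth.
- hand_in(): hands the job in, once; it reports no verdict.
Trained networks look in the newest picture that a camera, given by its name, has taken for a name from the list of things; names that differ only in an ending like _2 or _b are one class to them, and where a whole thing is asked for, a point or a joint stands for the part that bears it (a point fixed in the world has none). Each returns a list of dicts, best first, with "conf" (0 to 1); they miss things now and then, are a little off and sometimes report something else, mostly with a low value. They report only what shows in the picture. A call takes as long as a camera call. They do not tell look-alikes from the thing itself.
- boxes_of(camera, label): "at" ([row, column] in pixels, amid what is visible of it).
- place_of(camera, label): "at" ([row, column] in pixels: a listed point, or the origin of a listed thing).
The state is a dict: "time": time; "qpos": joint angles; "qvel": joint speeds; "joint_efforts": joint torques, N m; "tool_pos": TCP position; "tool_rot": TCP orientation; "contact_force": force on the tool from outside, world axes, zero at the start; "torque": the same for the moment, N m; "opening": finger opening in m.
Only numpy, scipy, OpenCV 4.12 (cv2) and the standard library are available. Lean on these libraries where they do the work, as an engineer would, in place of code of your own. Each camera call takes 0.05 s, during which the arm holds its last target. There are 200 camera calls.

## Working session

There is one attempt and no reset: what is moved stays moved. The work goes in short steps, Python scripts to look and compute and a shell command to move; the robot and the scene stay as the last step left them, time stands still between calls to the robot, and variables do not carry over. Pictures are saved under pics/ and viewed, about 8 in all and at most 12, crops included, and the job is handed in when it is done.

```bash
mkdir -p pics; cat > h.py <<'E'
from cell import *
import numpy as np, cv2
from scipy.spatial.transform import Rotation as R
def rt():
    s=observe(); return np.array(s['tool_pos']), s['tool_rot']
def ray(c,px,T=None):
    v=np.array([(px[1]-c['cx'])/c['fx'],(px[0]-c['cy'])/c['fy'],1.])
    if T is None: return np.array(c['eye']), np.array(c['rotation'])@v
    return T[:3,3], T[:3,:3]@v
def onz(c,px,z,T=None):
    e,d=ray(c,px,T); return e+d*(z-e[2])/d[2]
def tri(rays):
    A=np.zeros((3,3));b=np.zeros(3)
    for e,d in rays:
        d=d/np.linalg.norm(d);P=np.eye(3)-np.outer(d,d);A+=P;b+=P@e
    return np.linalg.solve(A,b)
def wristT(c):
    s=observe();T=np.eye(4);T[:3,3]=s['tool_pos'];T[:3,:3]=R.from_euler('xyz',s['tool_rot']).as_matrix();return T@np.array(c['T_tool_cam'])
E
python3 - <<'E'
from h import *
s=observe();print(s)
try: print(grip_point_offset)
except Exception as e: print(e)
for n in ['scene','top']:
    c=read_camera(n);cv2.imwrite(f'pics/{n}0.png',c['img'])
    print(n,np.round(c['eye'],3),c['fx'])
    for l in ['stand','rail_load','rail_catch','rail_stop','trolley_grip','trolley_seat','bowl_mid','cup_mid','tile_mid']:
        for d in place_of(n,l)[:3]: print(l,np.round(d['at'],1),round(d['conf'],2), np.round(onz(c,d['at'],{'stand':0,'rail_load':.117,'rail_catch':.112,'rail_stop':.092,'trolley_grip':.112,'trolley_seat':.05,'bowl_mid':.023,'cup_mid':.037,'tile_mid':.004}[l]),3))
E
```

```text
{'time': 0.0, 'qpos': array([ 9.71000316e-01,  3.42715975e-01,  1.52505533e+00, -2.02776943e-05,
        1.27539157e+00, -1.45990716e-01]), 'qvel': array([ 1.98134757e-04, -1.16796223e-03,  2.28085385e-04,  2.00023850e-03,
        1.10139282e-05,  1.20009283e-03]), 'joint_efforts': array([ 6.20807623e-04, -4.31233978e+01, -2.44224447e+01,  7.19093322e-02,
        5.58792707e-02, -1.26956065e-04]), 'tool_pos': array([0.22989333, 0.47151757, 0.2260351 ]), 'tool_rot': array([-3.14003632e+00, -2.09240037e-04,  2.68779311e+00]), 'contact_force': array([-0.13715812,  0.28919323,  0.44067319]), 'torque': array([-0.05113406,  0.0151564 , -0.04896694]), 'opening': 0.09173544832964338}
0.0188
scene [ 0.537 -0.282  0.829] 396.3630707545621Traceback (most recent call last):
  File "<stdin>", line 9, in <module>
  File "h.py", line 11, in onz
    e,d=ray(c,px,T); return e+d*(z-e[2])/d[2]
                                         ~^^^
IndexError: invalid index to scalar variable.
```

```bash
sed -i "s/np.array(c\['rotation'\])@v/(R.from_euler('xyz',c['rotation']).as_matrix() if np.ndim(c['rotation'])==1 else np.array(c['rotation']))@v/" h.py
python3 - <<'E'
from h import *
ims=[]
for n in ['scene','top']:
    c=read_camera(n);ims.append(c['img'])
    print(n,np.round(c['eye'],3),c['fx'],c['rotation'])
    for l in ['stand','rail_load','rail_catch','rail_stop','trolley_grip','trolley_seat','bowl_mid','cup_mid','tile_mid']:
        for d in place_of(n,l)[:3]: print(l,np.round(d['at'],1),round(d['conf'],2), np.round(onz(c,d['at'],{'stand':0,'rail_load':.117,'rail_catch':.112,'rail_stop':.092,'trolley_grip':.112,'trolley_seat':.05,'bowl_mid':.023,'cup_mid':.037,'tile_mid':.004}[l]),3))
cv2.imwrite('pics/scene0.png',ims[0]);cv2.imwrite('pics/top0.png',ims[1])
E
```

```text
scene [ 0.537 -0.282  0.829] 396.3630707545621 [-2.63040994 -0.01090105 -0.05356973]
stand [157.2 226.1] 0.64 [0.507 0.309 0.   ]
stand [137.6 199.8] 0.56 [0.439 0.375 0.   ]
rail_load [133.9 188.6] 0.75 [0.428 0.294 0.117]
rail_load [262.1 285.8] 0.22 [ 0.619 -0.022  0.117]
rail_catch [134.1 197.8] 0.62 [0.448 0.296 0.112]
rail_stop [133.7 263.7] 0.89 [0.6   0.307 0.092]
trolley_grip [187.3 169.7] 0.94 [0.391 0.157 0.112]
trolley_grip [192.7 223.5] 0.72 [0.504 0.139 0.112]
trolley_grip [125.9 330.9] 0.68 [0.755 0.307 0.112]
trolley_seat [211.9 224.5] 0.84 [0.502 0.126 0.05 ]
trolley_seat [198.8 173.9] 0.83 [0.389 0.164 0.05 ]
trolley_seat [146.7 325.1] 0.69 [0.75  0.294 0.05 ]
bowl_mid [305.8 303.8] 0.83 [ 0.658 -0.083  0.023]
cup_mid [207.8 305.4] 0.67 [0.685 0.134 0.037]
tile_mid [260.4 287.6] 0.84 [0.637 0.023 0.004]
top [0.489 0.121 0.972] 435.9855393994497 [-3.05298193 -0.02590988 -1.5858521 ]
stand [222.6 164.8] 0.91 [0.51  0.299 0.   ]
rail_load [268.5 159.3] 0.55 [0.42  0.288 0.117]
rail_catch [248.5 155.3] 0.78 [0.458 0.297 0.112]
rail_stop [180.7 151.9] 0.79 [0.593 0.308 0.092]
rail_stop [139.2 240. ] 0.64 [0.676 0.13  0.092]
trolley_grip [222.1 243.6] 0.97 [0.507 0.124 0.112]
trolley_grip [282.4 227.6] 0.97 [0.39  0.157 0.112]
trolley_grip [100.7 156.4] 0.79 [0.752 0.296 0.112]
trolley_seat [228.1 239.2] 0.96 [0.495 0.134 0.05 ]
trolley_seat [279.9 232.6] 0.74 [0.388 0.149 0.05 ]
trolley_seat [111.2 160.8] 0.71 [0.748 0.299 0.05 ]
bowl_mid [148.6 337.4] 0.91 [ 0.668 -0.085  0.023]
cup_mid [137.8 239.9] 0.68 [0.691 0.13  0.037]
cup_mid [226.5 239. ] 0.57 [0.499 0.135 0.037]
tile_mid [166.  288.1] 0.96 [0.633 0.023 0.004]
tile_mid [248.9 155.9] 0.35 [0.453 0.318 0.004]
```

View pics/scene0.png

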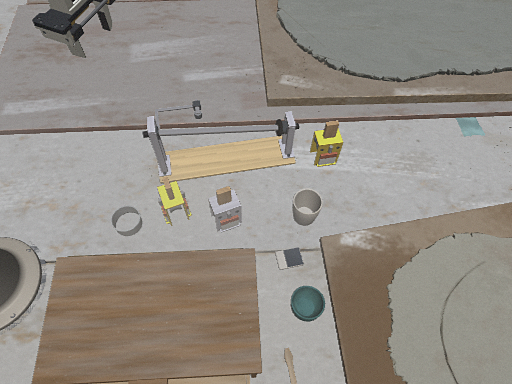

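View pics/top0.png

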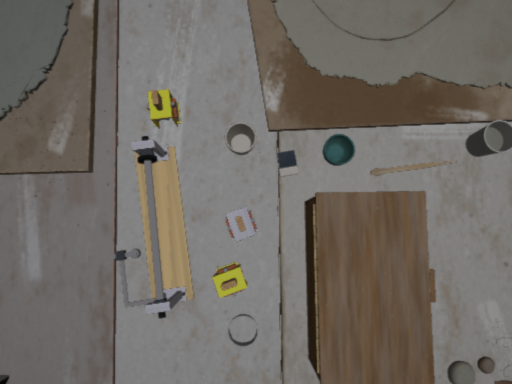

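Grey trolley at scene (row 192, col 223), top (222, 243); the two others are yellow look-alikes. The rail's lower end (black buffer) is at about x=0.6 and the catch is on world +y. I'll move above the trolley for a wrist view.

```bash
python3 -m inch '[[[-49,-23,0,0],[-49,-23,0,0],[-49,-23,0,0],[-49,-23,0,0],[-49,-23,0,0],[-49,-23,0,0],[-49,-23,0,0],[-49,-23,0,0],[0,0,0,-0.18],[0,0,0,-0.18]]]' -1
python3 - <<'E'
from h import *
s=observe();print(s['time'],s['tool_pos'],s['tool_rot'],s['contact_force'],s['qpos'])
c=read_camera('wrist');T=wristT(c);print(np.round(T,3))
for l in ['trolley_grip','trolley_seat']:
  for d in place_of('wrist',l)[:3]: print(l,np.round(d['at'],1),round(d['conf'],2),np.round(onz(c,d['at'],.112 if 'grip' in l else .05,T),3))
t=read_camera('top')['img'];s=read_camera('scene')['img']
a=cv2.resize(c['img'],(400,300));
b=cv2.resize(t[125:320,105:205],None,fx=3,fy=3,interpolation=3)[:585]
sc=cv2.resize(s[90:190,135:305],None,fx=2.3,fy=2.3,interpolation=3)
o=np.zeros((600,800,3),np.uint8);o[:300,:400]=a;o[:585,480:780]=b;o[320:320+sc.shape[0],:sc.shape[1]]=sc
cv2.imwrite('pics/m1.png',o)
E
```

```text
time: 2.35
tool_pos: [0.5022, 0.1338, 0.2265]
tool_rot: [3.142, -0.0, 3.052]
contact_force: [-0.2, 0.8, -0.5]
opening: 0.0918
2.35 [0.50219821 0.13377868 0.22650992] [ 3.14151173e+00 -3.60532099e-04  3.05180111e+00] [-0.20347118  0.78977311 -0.52493216] [ 1.12707220e-01  3.32708403e-01  1.53850957e+00  1.58877980e-04
  1.27071157e+00 -1.36834453e+00]
[[ 0.082  0.95   0.302  0.419]
 [ 0.997 -0.078 -0.025  0.141]
 [-0.     0.303 -0.953  0.385]
 [ 0.     0.     0.     1.   ]]
trolley_grip [191.9 258.3] 0.76 [0.505 0.136 0.112]
trolley_grip [ 69.2 269.8] 0.67 [0.388 0.156 0.112]
trolley_seat [177.6 255.2] 0.85 [0.505 0.132 0.05 ]
trolley_seat [ 77.2 264.7] 0.76 [0.389 0.153 0.05 ]
```

View pics/m1.png

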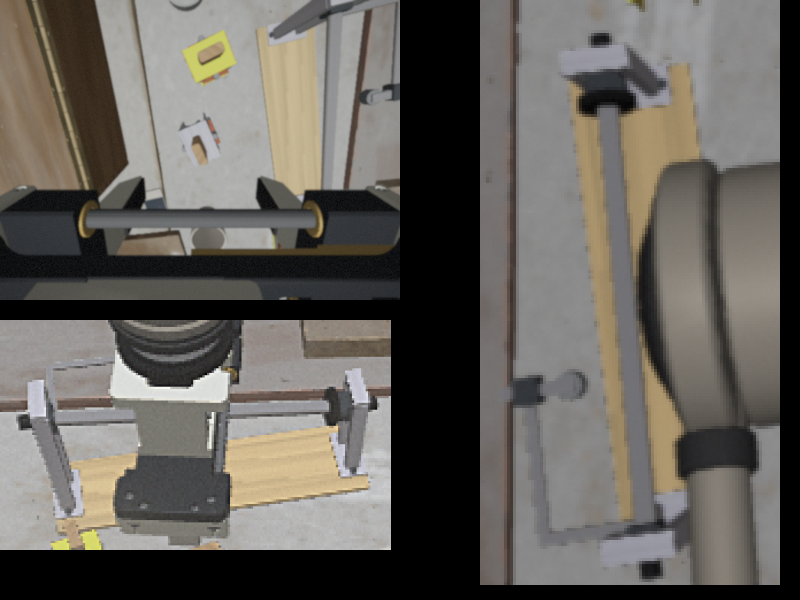

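The mosaic shows the trolley's grip in the wrist view (mosaic px 200,150), turned about 0.28 rad. The bar runs (643,515)→(608,110) in the top crop and (60,416)→(322,406) in the scene crop.

```bash
python3 - <<'E'
from h import *
ct=read_camera('top');cs=read_camera('scene')
t0=cv2.imread('pics/top0.png')
# bar: planes
def pl(c,a,b):
    e,d1=ray(c,a);_,d2=ray(c,b);n=np.cross(d1,d2);return n/np.linalg.norm(n),e
n1,e1=pl(ct,(296.7,159.3),(161.7,147.7));n2,e2=pl(cs,(131.7,161.1),(127.4,275))
d=np.cross(n1,n2);d/=np.linalg.norm(d);d*=np.sign(d[0])
p=np.linalg.lstsq(np.array([n1,n2,[1,0,0]]),np.array([n1@e1,n2@e2,.508]),rcond=None)[0]
print('bar dir',d,'slope',np.degrees(np.arcsin(-d[2])),'yaw',np.arctan2(d[1],d[0]),'at x=.508',p)
for xx in(.42,.6): print(p+d*(xx-.508)/d[0])
# upright tops & buffer in top
for n,cr,z in[('up',(638,547),.167),('lo',(595,62),.123),('buffer',(607,101),.095),('nutU',(651,568),.13),('nutL',(600,42),.085),('roller',(573,383),.128)]:
    print(n,onz(ct,(125+cr[1]/3,105+(cr[0]-480)/3),z).round(3))
# grip block in top0
x0,y0=222,205;cp=t0[205:245,222:262];
hsv=cv2.cvtColor(cp,cv2.COLOR_BGR2HSV)
m=cv2.inRange(hsv,(8,70,60),(24,255,255));w,h=0,0
n,lab,st,ce=cv2.connectedComponentsWithStats(m);k=1+np.argmax(st[1:,4]);print(st[1:],ce[k])
pts=np.argwhere(lab==k);q=np.array([onz(ct,(r+205,c+222),.137)[:2] for r,c in pts]);print('block',q.mean(0),cv2.minAreaRect((q*1000).astype(np.float32)))
white=cv2.inRange(hsv,(0,0,170),(179,40,255))
pts=np.argwhere(white>0);q=np.array([onz(ct,(r+205,c+222),.087)[:2] for r,c in pts]);print('plate',q.mean(0),cv2.minAreaRect((q*1000).astype(np.float32)))
wimg=read_camera('wrist')['img'][120:240,210:300]
o=np.hstack([cv2.resize(cp,(400,400),interpolation=3),cv2.resize(wimg,(300,400),interpolation=3)])
cv2.imwrite('pics/z1.png',o)
E
```

```text
bar dir [ 0.98286493  0.11910571 -0.1406782 ] slope 8.087092848310595 yaw 0.12059415603237315 at x=.508 [0.508      0.29956723 0.12170446]
[0.42       0.28890319 0.13429996]
[0.6        0.31071599 0.10853643]
up [0.355 0.281 0.167]
lo [0.659 0.319 0.123]
buffer [0.638 0.317 0.095]
nutU [0.335 0.28  0.13 ]
nutL [0.68  0.324 0.085]
roller [0.451 0.33  0.128]
[[14 11  9 15 77]
 [ 3 15  2  1  2]
 [ 5 17  1  1  1]
 [32 19  1  1  1]
 [33 22  1  1  1]
 [ 8 28  2  2  4]
 [ 9 31  2  1  2]] [18.02597403 18.15584416]
block [0.50425548 0.13110557] ((504.2750549316406, 131.06007385253906), (28.334949493408203, 9.642768859863281), 17.804025650024414)<stdin>:22: RuntimeWarning: Mean of empty slice.
  ret = ret.dtype.type(ret / rcount)
Traceback (most recent call last):
cv2.error: OpenCV(4.12.0) /io/opencv/modules/imgproc/src/convhull.cpp:143: error: (-215:Assertion failed) total >= 0 && (depth == CV_32F || depth == CV_32S) in function 'convexHull'
```

```bash
python3 -m inch '[[[0,0,0,-0.133],[0,0,0,-0.133],[0,0,0,-0.134],[-1.2,-3.2,0,0],[0,0,44.5,0],[0,0,44.5,0],[0,0,44.5,0],[0,0,0,0]]]' -1; python3 -m inch '[[[0,0,0,0],[0,0,0,0],[0,0,0,0],[0,0,0,0],[0,0,0,0],[0,0,0,0]]]' 1 15
```

```text
time: 3.7
tool_pos: [0.5018, 0.1316, 0.0907]
tool_rot: [3.14, -0.007, -2.838]
contact_force: [-0.2, 0.2, 0.1]
opening: 0.0919
time: 4.45
tool_pos: [0.5039, 0.132, 0.0933]
tool_rot: [3.141, 0.0, -2.835]
contact_force: [0.3, -0.7, -0.9]
opening: 0.0365
```

```bash
python3 -m inch '[[[0,0,0,0],[0,0,0,0],[0,0,0,0],[0,0,0,0],[0,0,0,0]]]' 1 15;  python3 -m inch '[[[0,0,-30,0],[0,0,-50,0],[0,0,-50,0],[0,0,-50,0],[0,0,-40,0],[0,0,0,0],[0,0,0,0]]]'
```

```text
time: 5.08
tool_pos: [0.5039, 0.132, 0.0931]
tool_rot: [3.142, -0.0, -2.835]
contact_force: [0.0, 0.4, -0.8]
opening: 0.0123
time: 5.95
tool_pos: [0.5031, 0.1319, 0.3114]
tool_rot: [3.141, -0.003, -2.835]
contact_force: [0.6, 0.2, -3.9]
opening: 0.0115
```

```bash
python3 - <<'E'
from h import *
for n in('wrist','scene'):
    c=read_camera(n);cv2.imwrite(f'pics/{n}2.png',c['img'])
a=cv2.imread('pics/wrist2.png');b=cv2.imread('pics/scene2.png')
cv2.imwrite('pics/m2.png',np.hstack([cv2.resize(a,(400,300)),cv2.resize(b[60:240,130:370],(400,300))]))
s=observe();print(s['time'],s['tool_pos'],s['tool_rot'],s['contact_force'],s['torque'],s['opening'])
E
```

```text
6.05 [0.50303977 0.13186671 0.31101553] [ 3.14065469 -0.00414236 -2.83544873] [ 0.44898111 -0.5541038  -2.95612436] [-0.01293357 -0.0021662  -0.04168958] 0.01213087765592877
```

View pics/m2.png

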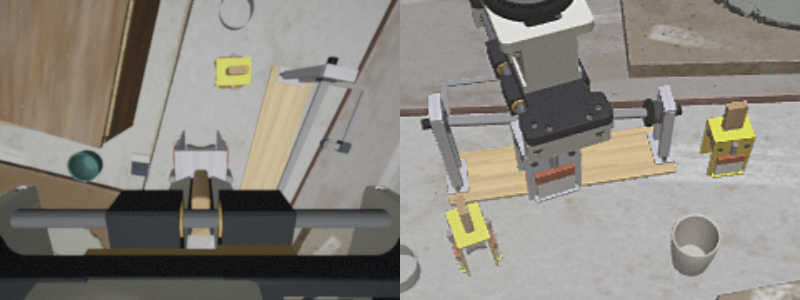

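```bash
python3 -m inch '[[[0,0,0,0.093],[0,0,0,0.093],[10,26,0,0],[16,42,0,0],[16,42,0,0],[14,38,0,0],[7,18,0,0],[0,0,0,0],[0,0,0,0]]]'
python3 - <<'E'
from h import *
p,r=rt();print(p,r,observe()['contact_force'])
c=read_camera('wrist');a=c['img'];ct=read_camera('top');cs=read_camera('scene')
for cc,n in((ct,'top'),(cs,'scene')):
  for l in('trolley_grip','trolley_seat'):
    for d in place_of(n,l)[:3]: print(n,l,d['at'],round(d['conf'],2),onz(cc,d['at'],p[2]+.0188-(.062 if 'seat' in l else 0)).round(3))
o=np.zeros((600,800,3),np.uint8);o[:300,:400]=cv2.resize(a,(400,300));o[:300,400:]=cv2.resize(cs['img'][60:210,100:300],(400,300));o[300:,:400]=cv2.resize(ct['img'][130:330,80:280],(400,300)); cv2.imwrite('pics/m3.png',o)
E
```

```text
time: 7.18
tool_pos: [0.4215, 0.2886, 0.3123]
tool_rot: [-3.141, -0.001, -3.022]
contact_force: [0.5, 0.4, -3.8]
opening: 0.0118
[0.42153529 0.28862339 0.31231171] [-3.14064086e+00 -1.45244942e-03 -3.02158812e+00] [ 0.4611542   0.38103001 -3.78386332]
top trolley_grip [283.8, 227.4] 0.81 [0.413 0.148 0.331]
top trolley_grip [97.3, 157.6] 0.73 [0.69  0.25  0.331]
top trolley_seat [279.7, 231.5] 0.88 [0.412 0.144 0.269]
top trolley_seat [108.8, 160.2] 0.57 [0.69  0.258 0.269]
scene trolley_grip [185.1, 168.5] 0.76 [0.433 0.027 0.331]
scene trolley_grip [128.5, 328.5] 0.56 [0.684 0.122 0.331]
scene trolley_seat [200.8, 173.9] 0.97 [0.431 0.035 0.269]
scene trolley_seat [86.9, 173.9] 0.88 [0.42  0.286 0.269]
scene trolley_seat [147.6, 325.6] 0.58 [0.691 0.13  0.269]
```

View pics/m3.png

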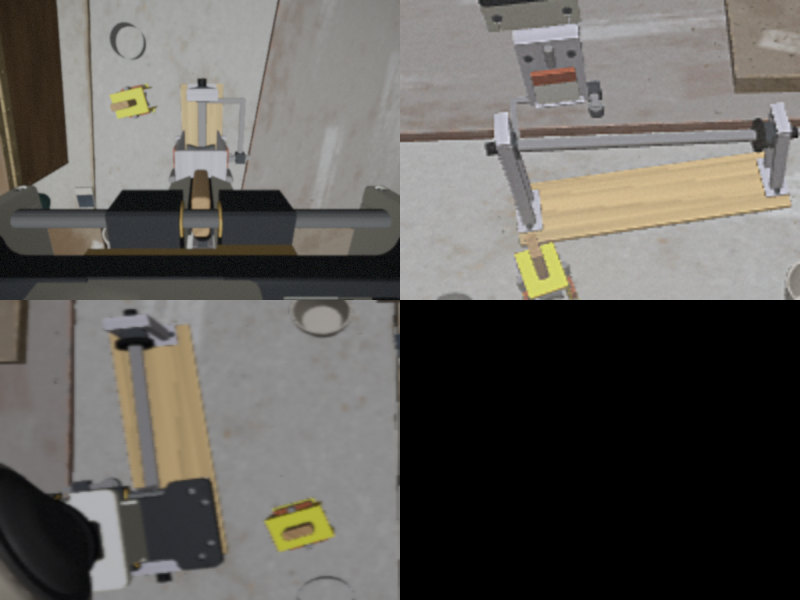

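```bash
python3 -m inch '[[[0,0,30,0],[0,0,35,0],[0,0,30,0],[0,0,12,0],[0,0,3,0],[0,0,0,0]]]'; python3 -m inch '[[[0,0,2,0],[0,0,2,0],[0,0,0,0]]]';  python3 -m inch '[[[0,0,2,0],[0,0,1,0],[0,0,0,0]]]'
```

```text
time: 8.28
tool_pos: [0.422, 0.2895, 0.2042]
tool_rot: [3.141, 0.002, -3.021]
contact_force: [0.4, -0.4, -2.3]
opening: 0.0119
time: 8.65
tool_pos: [0.4214, 0.2892, 0.1993]
tool_rot: [3.141, 0.0, -3.021]
contact_force: [0.5, -0.2, -3.3]
opening: 0.0122
time: 9.02
tool_pos: [0.4214, 0.2892, 0.1961]
tool_rot: [3.142, -0.0, -3.021]
contact_force: [0.2, 0.1, -3.1]
opening: 0.0118
```

```bash
for i in 1 2; do :; done; python3 -m inch '[[[0,0,2,0],[0,0,2,0],[0,0,0,0]]]';  python3 -m inch '[[[0,0,2,0],[0,0,1,0],[0,0,0,0]]]'; python3 -m inch '[[[0,0,2,0],[0,0,0,0]]]'
```

```text
time: 9.4
tool_pos: [0.4213, 0.2892, 0.192]
tool_rot: [-3.141, -0.0, -3.021]
contact_force: [-0.2, -0.1, -3.9]
opening: 0.0121
time: 9.78
tool_pos: [0.4214, 0.2892, 0.1892]
tool_rot: [3.142, -0.0, -3.021]
contact_force: [0.2, 0.4, -3.2]
opening: 0.0118
time: 10.02
tool_pos: [0.4214, 0.2892, 0.1871]
tool_rot: [-3.142, -0.0, -3.021]
contact_force: [-0.1, -0.6, -3.0]
opening: 0.012
```

Seat is at 0.144; contact is expected near 0.137. Smaller steps from here, one call at a time.

```bash
python3 -m inch '[[[0,0,1.5,0],[0,0,0,0]]]'; python3 -m inch '[[[0,0,1,0],[0,0,0,0]]]'; python3 -c "
from h import *
s=observe();print(s['contact_force'],s['torque'],s['tool_pos'])"
```

```text
time: 10.28
tool_pos: [0.4214, 0.2892, 0.1856]
tool_rot: [-3.142, -0.0, -3.021]
contact_force: [-0.6, 0.2, -2.6]
opening: 0.0121
time: 10.52
tool_pos: [0.4214, 0.2892, 0.1847]
tool_rot: [-3.142, -0.0, -3.021]
contact_force: [-0.2, -0.4, -3.6]
opening: 0.0121
[-0.18603746 -0.41642348 -3.55296205] [ 0.07179988  0.00113089 -0.02919459] [0.4214175  0.28918263 0.18465252]
```

```bash
python3 -m inch '[[[0,0,1,0],[0,0,0,0]]]'; python3 -m inch '[[[0,0,1,0],[0,0,0,0]]]'; python3 -c "
from h import *
s=observe();print(s['contact_force'],s['torque'],s['tool_pos'])"
```

```text
time: 10.78
tool_pos: [0.4214, 0.2892, 0.1837]
tool_rot: [3.142, -0.0, -3.021]
contact_force: [0.2, -0.2, -3.2]
opening: 0.0118
time: 11.02
tool_pos: [0.4214, 0.2892, 0.1826]
tool_rot: [3.142, -0.0, -3.021]
contact_force: [-0.7, 0.6, -1.9]
opening: 0.0119
[-0.71730489  0.62397783 -1.91490147] [ 0.07098272  0.01640518 -0.00680645] [0.42143462 0.28919902 0.18264363]
```

```bash
python3 -m inch '[[[0,0,1,0],[0,0,0,0]]]'; python3 -c "
from h import *
s=observe();print(s['contact_force'],s['torque'],s['tool_pos'])"
```

```text
time: 11.28
tool_pos: [0.4214, 0.2892, 0.1816]
tool_rot: [3.142, -0.0, -3.021]
contact_force: [0.0, -0.3, -2.6]
opening: 0.0118
[ 0.00403112 -0.28914111 -2.6329372 ] [ 0.03289307  0.08286547 -0.00353427] [0.4214283  0.28919205 0.18164165]
```

```bash
python3 -m inch '[[[0,0,1,0],[0,0,0,0]]]'; python3 -c "
from h import *
s=observe();print(s['contact_force'],s['torque'],s['tool_pos'])"
```

```text
time: 11.52
tool_pos: [0.4214, 0.2892, 0.1807]
tool_rot: [-3.142, -0.0, -3.021]
contact_force: [0.0, 0.9, -2.6]
opening: 0.0117
[ 0.01799543  0.9495926  -2.61615596] [0.04421399 0.02717034 0.04779538] [0.4214191  0.28919185 0.1806513 ]
```

```bash
python3 -m inch '[[[0,0,0.8,0],[0,0,0,0]]]'; python3 -c "
from h import *
s=observe();print(s['contact_force'],s['torque'],s['tool_pos'])"
```

```text
time: 11.78
tool_pos: [0.4214, 0.2892, 0.1799]
tool_rot: [3.142, -0.0, -3.021]
contact_force: [0.2, 0.6, -3.2]
opening: 0.0119
[ 0.1766702   0.57636478 -3.2489074 ] [ 0.07901904  0.03695595 -0.04919342] [0.42141688 0.28921413 0.17986103]
```

```bash
python3 -m inch '[[[0,0,1,0],[0,0,0,0]]]'|grep force; python3 -m inch '[[[0,0,1,0],[0,0,0,0]]]'
```

```text
contact_force: [-0.8, -1.5, -3.8]
time: 12.28
tool_pos: [0.4214, 0.2892, 0.1778]
tool_rot: [3.142, -0.0, -3.021]
contact_force: [-0.2, 0.2, -2.7]
opening: 0.0121
```

```bash
python3 -m inch '[[[0,0,1,0],[0,0,0,0]]]'|grep force; python3 -m inch '[[[0,0,1,0],[0,0,0,0]]]'
```

```text
contact_force: [-0.5, 0.4, -3.4]
time: 12.78
tool_pos: [0.4214, 0.2892, 0.1758]
tool_rot: [-3.142, -0.0, -3.021]
contact_force: [-0.5, 0.1, -3.1]
opening: 0.012
```

```bash
python3 -m inch '[[[0,0,1,0],[0,0,0,0]]]'|grep force; python3 -m inch '[[[0,0,1,0],[0,0,0,0]]]'
```

```text
contact_force: [-0.2, -0.5, -3.7]
time: 13.28
tool_pos: [0.4214, 0.2892, 0.1738]
tool_rot: [3.142, -0.0, -3.021]
contact_force: [0.1, 1.2, -3.3]
opening: 0.0117
```

```bash
python3 -m inch '[[[0,0,1,0],[0,0,0,0]]]'|grep force; python3 -m inch '[[[0,0,1,0],[0,0,0,0]]]'
```

```text
contact_force: [0.0, -0.7, -1.7]
time: 13.78
tool_pos: [0.4218, 0.2893, 0.1723]
tool_rot: [3.141, 0.001, -3.021]
contact_force: [0.4, -0.6, 1.6]
opening: 0.0117
```

Contact felt at about TCP z 0.173: the vertical force rose from -3.3 to +1.6 N, so about 5 N on the bar. I'll pause here.

```bash
for k in 1; do python3 -m inch '[[[0,0,0,0],[0,0,0,0]]]'|grep force; done; python3 -m inch '[[[0,0,0,0],[0,0,0,0]]]'|grep force;python3 -m inch '[[[0,0,0,0],[0,0,0,0]]]'|grep force; python3 -m inch '[[[0,0,0,0],[0,0,0,0]]]'|grep force
python3 - <<'E'
from h import *
s=observe();print(s['time'],s['tool_pos'],s['contact_force'],s['torque'],s['opening'])
c=read_camera('scene');cv2.imwrite('pics/s4.png',cv2.resize(c['img'][60:210,100:300],(800,600)))
for d in place_of('scene','trolley_seat')[:2]:print(d['at'],d['conf'],onz(c,d['at'],.129))
E
```

```text
contact_force: [1.2, -0.9, 2.4]
contact_force: [1.5, -0.3, 3.5]
contact_force: [0.9, -0.5, 2.4]
contact_force: [1.4, -0.3, 3.3]
14.775 [0.42151016 0.28926523 0.1719722 ] [ 1.35411321 -0.2827415   3.30716951] [-0.08652263 -0.14608779  0.03190252] 0.011844289539727073
[135.1, 183.6] 0.81 [0.41837559 0.28123032 0.129     ]
[201.2, 173.6] 0.8 [0.40378385 0.11369327 0.129     ]
```

View pics/s4.png

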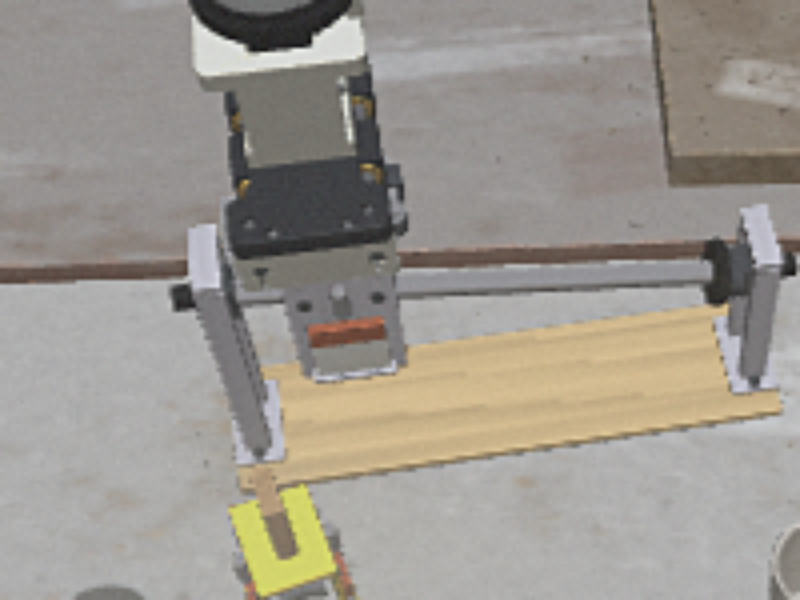

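The trolley is on the bar, held vertical, wheels on it with about 6 N, at stand x of about -87. Now I'll push along the slope, slightly lighter on the bar.

```bash
python3 -m inch '[[[0,0,-0.3,0],[-5,0,0.7,0],[-5,0,0.7,0],[-5,0,0.7,0],[-3,0,0.4,0],[0,0,0,0]]]';python3 -m inch '[[[0,0,0,0]]]'|grep force
```

```text
time: 15.62
tool_pos: [0.4397, 0.2915, 0.1697]
tool_rot: [3.141, 0.0, -3.022]
contact_force: [0.2, 2.0, 1.6]
opening: 0.0122
contact_force: [1.8, 3.3, 1.7]
```

```bash
python3 -m inch '[[[-3,0.5,0.4,0],[-3,0,0.4,0],[0,0,0,0]]]';python3 -m inch '[[[0,0,0,0]]]'|grep force
```

```text
time: 16.12
tool_pos: [0.4455, 0.2926, 0.1688]
tool_rot: [3.142, 0.0, -3.021]
contact_force: [0.5, 2.1, 1.5]
opening: 0.012
contact_force: [0.2, 2.2, 2.2]
```

```bash
python3 -m inch '[[[-4,0.4,0.55,0],[-4,0.2,0.55,0],[0,0,0,0]]]';python3 -m inch '[[[0,0,0,0]]]'|grep force
```

```text
time: 16.62
tool_pos: [0.4537, 0.2935, 0.1677]
tool_rot: [-3.14, 0.0, -3.022]
contact_force: [1.3, -2.7, 1.8]
opening: 0.0117
contact_force: [0.6, -4.1, 2.1]
```

```bash
python3 -m inch '[[[-4,0.1,0.55,0],[-4,0.1,0.55,0],[0,0,0,0]]]';python3 -m inch '[[[0,0,0,0]]]'
```

```text
time: 17.12
tool_pos: [0.462, 0.2954, 0.1667]
tool_rot: [3.141, 0.002, -3.022]
contact_force: [3.4, -2.8, 0.3]
opening: 0.0119
time: 17.25
tool_pos: [0.4616, 0.2953, 0.1667]
tool_rot: [3.142, 0.001, -3.022]
contact_force: [4.3, -2.1, -0.4]
opening: 0.0119
```

Past the roller's apex: the catch is now pushing it downhill. A bit further.

```bash
python3 -m inch '[[[-5,0,0.75,0],[-5,0,0.75,0],[0,0,0,0]]]';python3 -m inch '[[[0,0,0,0]]]'
```

```text
time: 17.62
tool_pos: [0.4711, 0.2971, 0.1651]
tool_rot: [3.141, -0.0, -3.021]
contact_force: [1.3, 1.1, 0.5]
opening: 0.0123
time: 17.75
tool_pos: [0.4708, 0.297, 0.1652]
tool_rot: [3.141, -0.0, -3.021]
contact_force: [-0.1, 1.8, 0.7]
opening: 0.0121
```

```bash
python3 -m inch '[[[-3,0,0.4,0],[0,0,0,0]]]'; python3 -m inch '[[[0,0,0,0],[0,0,0,0],[0,0,0,0],[0,0,0,0],[0,0,0,0],[0,0,0,0],[0,0,0,0],[0,0,0,0]]]' -1
python3 - <<'E'
from h import *
c=read_camera('scene');cv2.imwrite('pics/s5.png',cv2.resize(c['img'][60:210,100:340],(800,500)))
for d in place_of('scene','trolley_seat')[:4]:print(d['at'],d['conf'],onz(c,d['at'],.109))
E
```

```text
time: 18.0
tool_pos: [0.4741, 0.2971, 0.1648]
tool_rot: [3.141, 0.0, -3.021]
contact_force: [0.6, 2.1, 0.4]
opening: 0.0121
time: 19.0
tool_pos: [0.4739, 0.2969, 0.1648]
tool_rot: [3.142, 0.0, -3.021]
contact_force: [-0.1, 0.9, -0.3]
opening: 0.0872
[200.9, 174.3] 0.97 [0.40140424 0.12563974 0.109     ]
[147.2, 325.1] 0.9 [0.73408883 0.24853304 0.109     ]
[131.0, 242.7] 0.88 [0.55040152 0.30317353 0.109     ]
```

View pics/s5.png

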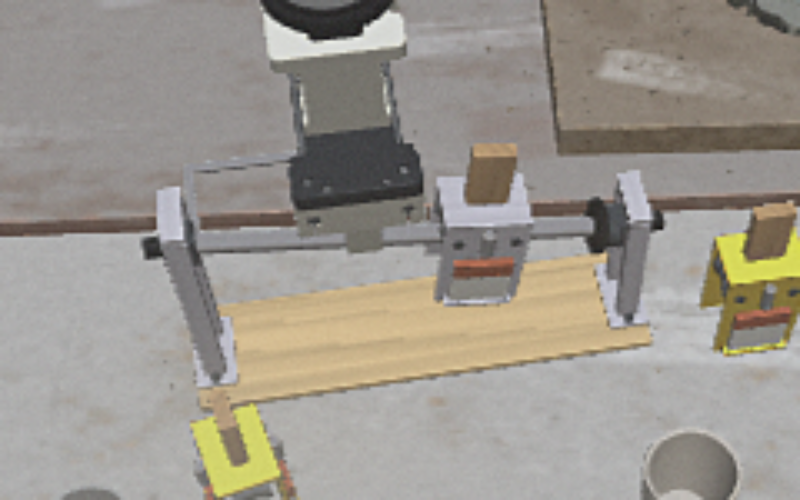

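It is rolling freely by itself, about mid-rail (crop 480,240). I'll wait, then retract straight up.

```bash
python3 -m inch '[[[0,0,0,0],[0,0,0,0],[0,0,0,0],[0,0,0,0],[0,0,0,0],[0,0,0,0],[0,0,-10,0],[0,0,-30,0],[0,0,-40,0],[0,0,-40,0]]]'; python3 -m inch '[[[30,0,0,0],[30,0,0,0],[0,0,0,0],[0,0,0,0],[0,0,0,0],[0,0,0,0]]]'
python3 - <<'E'
from h import *
c=read_camera('scene');cv2.imwrite('pics/s6.png',cv2.resize(c['img'][60:210,100:340],(800,500)))
for k in(0,1):
  for d in place_of('scene','trolley_seat')[:4]:print(d['at'],d['conf'],onz(c,d['at'],.109))
  c=read_camera('scene')
for l,z in (('bowl_mid',.023),('cup_mid',.037),('tile_mid',.004)): print(l,[onz(c,d['at'],z).round(3) for d in place_of('scene',l)[:1]])
E
```

```text
time: 20.35
tool_pos: [0.4738, 0.2968, 0.2868]
tool_rot: [3.141, 0.001, -3.021]
contact_force: [-0.2, -0.7, 0.2]
opening: 0.0916
time: 21.1
tool_pos: [0.4149, 0.2896, 0.2846]
tool_rot: [-3.141, -0.0, -3.022]
contact_force: [0.4, 0.4, -0.4]
opening: 0.092
[201.0, 172.9] 0.71 [0.3985228  0.12553923 0.109     ]
[145.9, 323.5] 0.67 [0.73098475 0.25231429 0.109     ]
[128.8, 264.1] 0.61 [0.60013902 0.3074215  0.109     ]
[201.1, 175.4] 0.9 [0.40369722 0.12505577 0.109     ]
[129.3, 262.3] 0.8 [0.59587982 0.30613662 0.109     ]
[147.8, 324.5] 0.63 [0.73249796 0.24693007 0.109     ]
bowl_mid [array([ 0.658, -0.081,  0.023])]
cup_mid [array([0.689, 0.127, 0.037])]
tile_mid [array([0.639, 0.019, 0.004])]
```

View pics/s6.png

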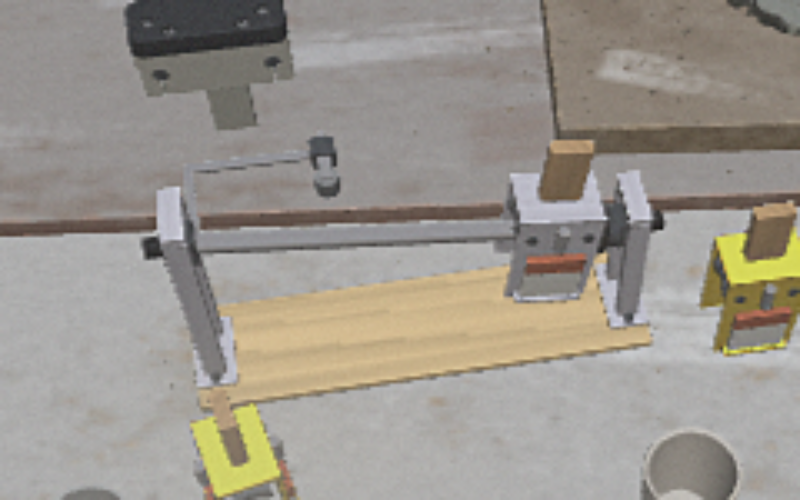

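The trolley rests against the buffer (crop 560,230), estimated at stand x of about +91 mm (expected 92). The bystanders haven't moved and the hand is clear.

```bash
python3 -m inch '[[[0,0,0,0],[0,0,0,0],[0,0,0,0],[0,0,0,0]]]' | head -2; python3 -c "
from cell import *
print(hand_in())"
```

```text
time: 22.0
tool_pos: [0.4144, 0.2897, 0.2849]
the job is handed in; nothing more can be done
None
```

I hung the trolley on the upper end of the rail, pushed it past the catch and let go. It rolled by itself to the end stop, and I handed the job in at 22 s. `hand_in()` gives no verdict.

- **Setting down:** the bar took the wheels about 13 mm above its nominal height. I held the trolley there for about 1.2 s, leaning on the bar with roughly 5–7 N as worked out from the wrist force.
- **Push and release:** the catch gave no more than about 5 N at the wrist. I let go about 33 mm uphill of the stand's middle, clear of the catch.
- **Last checks:** two pictures put trolley_seat at about 90–94 mm downhill of the middle, where the stop should hold it at 92. The trolley is upright on the bar against the buffer. The hand is clear, with wrist force near zero.
- **Bystanders:** the bowl, cup and loose tile all measured within about 8 mm of where they started, which is within measuring noise.
- **Disagreement:** the pictures alone put the bar about 17 mm above nominal, about 4 mm higher than touch did. I went by touch.

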